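Trip the label printer's cover latch with the release rod

TASK

The label printer's cover is latched shut and its spring latch sits out of sight behind one of the two small holes in its front; behind the other hole is only a solid stop. Pull the release rod right out from under the bench riser by its thin end, put it down on the table and let go, take it again by its thick grip, and push the thin end through whichever hole gives until the latch trips and the cover springs up. Then draw the rod out, lay it flat on the table and leave everything else where it was.

Things in the scene. Friction and masses are not known exactly. Their poses are not given: they have to be found in the camera images.
- rod_grip (a point): Centre of the release rod's grip, a plain aluminium bar 70 long, 18 wide, 24 high (mm); 12 mm above its underside. x runs along the rod to the thin end, z up as it lies. At the start the grip lies on the table under the riser.
- rod_tip (a point): Nose of the release rod's thin end, on its axis, 145 mm from rod_grip along x. The thin end is a round-nosed steel rod 8 mm thick, 110 mm long, from the end of the grip. At the start only the last 55 to 75 mm of it sticks out from under the riser.
- riser: Low grey steel bench riser, fixed: 180 (x) by 200 (y) mm, a 12 mm top whose upper side is 57 mm high, 45 mm free beneath; closed at the back (+x) and sides, open along its front (-x, 90 mm from the centre), where the rod sticks out. Origin under its centre on the table. Two foam boxes stand on its back half.
- printer: Grey label printer, fixed: 160 (x) by 200 (y) mm, 121 mm high, origin on the table below its mid-line, the front face at x = -100 mm, the back at +60 mm; two access holes in the front. A fin 3 mm thick and 22 mm high stands out 18 mm from the face on each side of each hole, 22 mm apart, so the holes can be placed from above. The cover is the upper 35 mm.
- hole_left (a point): Mouth of the left access hole (printer's +y side, 50 mm from its middle) in the front face, 55 mm above the table: round, 14 mm wide, in a wall 6 mm thick, slightly chamfered. x points straight into the printer, level, z up. Behind this hole or the other is the latch; see hole_right.
- hole_right (a point): Mouth of the right access hole, 100 mm from hole_left, the same shape and axes. Behind one hole is the latch, a plate 46 to 52 mm in from the face; it yields at about 4 N, trips at 6 to 9 N with the nose about 58 mm in, and can be pushed on to 64 mm. Behind the other is a rigid stop, also 46 to 52 mm in. Which is which is unknown.
- cover (a joint): Printer cover hinge, rad: 0 shut and latched, springs by itself to 1.1 (fully up) within a second of tripping and stays; its front edge rises and swings away from the front.
- foam_box_a: Small black polystyrene box, 79 by 74 by 46 mm, on the riser, a bystander; origin at the centre of its underside; leave it where it is
- foam_box_b: Small black polystyrene box, 79 by 74 by 46 mm, on the riser, a bystander; origin at the centre of its underside; leave it where it is
- tape_gun: Green plastic tape gun lying on its side, about 160 by 210 by 50 mm, a bystander; origin at the centre of its underside; leave it where it is
- ruler: Rosewood ruler, 200 by 30 by 4 mm, lying flat on the small parcel, a bystander; origin at the centre of its underside; leave it where it is
- tape_roll: Empty cardboard tape core, 90 mm across, 48 mm high, a bystander; origin at the centre of its underside; leave it where it is
- marker: Marker pen, 135 mm long, 15 mm high, a bystander; origin at the centre of its underside; leave it where it is
- carton: Small cardboard parcel, 160 by 120 by 80 mm, a bystander; origin at the centre of its underside; leave it where it is
- rod: The whole release rod: origin at the centre of the underside of the grip, axes as rod_grip. 0.11 to 0.22 kg, mostly in the grip, so it lies level on the grip with the thin rod 8 mm clear of the table.

How it is judged:
By the outcome, as a careful person would: the job done as asked, in the order asked, and still so for the second after the job is handed in, with the robot touching nothing.
It also fails if it takes over 61 s, if anything falls off the work surface, if the arm or the gripper's body presses on something with over 40 N, if the wrist force passes 120 N, or if a joint passes its speed limit or range.

ROBOT

A 6-joint arm with a two-finger parallel gripper is mounted at the origin on the work surface. World frame = base frame: x ahead of the robot, y to its left, z up, the work surface at z = 0. Lengths are in mm, angles in rad, forces in N, time in s.
With the tool pointing down it reaches from about 300 to 750 mm from the base axis. Payload 8.5 kg.
Tool frame: the origin (TCP) lies on the mounting face of the last link; the fingertips stand 166 mm ahead of it and the grasp point (between the pads) lies 147 mm ahead of it; z points along the fingers, y is the line along which they close (so a half turn about z gives the same grasp; the last joint's range is limited). The gripper opens to 88 mm and grips with 3 to 60 N. Pads are 18 mm wide; open, the fingers measure 123 mm over their backs; the gripper's body (75 mm by 187 mm) begins 45 mm behind the grasp point.
Start: joints at [-1.428, 0.381, 1.297, -0, 1.464, -0.215], TCP at [192.611, -515.153, 404.748] pointing down, gripper open.
Joint ranges: [-3.11, 3.11], [-0.89, 2.33], [0.22, 2.48], [-1.42, 4.56], [0.17, 2.85], [-2.88, 2.88]. Speed limits (rad/s): [2.39, 2.39, 3.14, 3.14, 3.14, 3.14].

INTERFACE

Orientations are given as a 3x3 rotation matrix whose columns are the frame's x, y, z axes.
In Python, from workcell import manip, viewer gives the robot as it stands.
- The arm moves only by the tool move_arm, never from a script. Its argument "increments" is one flat list of numbers, 7 for each row, row after row: the shift along the tool's x, y, z in cm, then the turn, a rotation vector about the tool's x, y, z in degrees, then the opening, from 0 (shut) to 1 (fully open). In form: [dx, dy, dz, ax, ay, az, hand, dx, dy, dz, ax, ay, az, hand, ...]. A call has exactly 5 rows; each row is the pose to reach, as a shift and turn from the pose commanded when the call began, along the tool's axes at that moment; what a row does not reach only later rows make up. A row lasts 1/12 s, in which the tool goes at most 41.7 mm and 7.16 degrees, less where a joint would pass 70% of its speed; a pose out of reach is approached as far as the arm can. A call with a gripper value outside its range is refused whole. The fingers move at their own pace and stop on an object; "force" is the grip in N (left out, the last holds). Time passes only in rows, so rows that repeat a pose let the fingers close, or fill a call up. It gives the time, the measured TCP pose, the force, the opening and the grip force at its end, in the units of the state.
- manip.observe(): the state, without advancing time (a new reading comes with each control period).
- viewer.camera(name): name is "side" or "top"; returns a dict with "frame" (400x640x3 uint8, blue, green, red), "depth" (400x640 float32, mm along the optical axis (not along the pixel's ray), 0 where there is no reading), "fx", "fy", "cx", "cy" (pixels), "extrinsics" (4x4, takes a point from world to camera coordinates). Camera axes: x right, y down, z forward; pixel columns grow to the right and rows downward; lengths in mm; the calibration is good to about 2 mm. A picture is of the moment at which its call begins.
- manip.finish_job(): hands the job in; it is judged then, once.
The state is a dict: "time_s": time; "q": joint angles; "joint_vel": joint speeds; "effort": joint torques, N m; "tool_pos": TCP position; "orientation": TCP orientation; "force": force on the tool from outside, world axes, zero at the start; "ft_torque": the same for the moment, N m; "grip_width": finger opening in mm; "gripper_force": force on a finger pad.
Only numpy, scipy, OpenCV 4.12 (cv2) and the standard library are available. Lean on these libraries where they do the work, as an engineer would, in place of code of your own. Each camera call takes 0.05 s, during which the arm holds its last target. There are 200 camera calls.

## Working session

There is one attempt and no reset: what is moved stays moved. The work goes in short steps, Python scripts to look and compute and a tool call to move; the robot and the scene stay as the last step left them, time stands still between calls to the robot, and variables do not carry over. Pictures are saved under pics/ and viewed, at most 10 in all, crops included, and the job is handed in when it is done.

Besides the shell and the picture viewer there is one more tool, called after ">>>" in YAML: its name, and indented under it one key for each argument. move_arm: Moves the arm, as the interface text tells. Its arguments: {"type":"object","properties":{"increments":{"type":"array"},"force":{"type":"number"}},"required":["increments"]}

```bash
mkdir -p pics; ls; python3 - <<'E'
from workcell import manip, viewer
import cv2,numpy as np
for n in("top","side"):
    c=viewer.camera(n); cv2.imwrite(f"pics/{n}0.png",c["frame"]); np.savez(f"{n}0.npz",**c)
    E=c["extrinsics"]; print(n,c["fx"],c["cx"],c["cy"],(-E[:3,:3].T@E[:3,3]).round(),E[:3,:3].round(3).tolist())
o=manip.observe();print(o)
E
```

```text
pics
top 431.5544117916667 317.3190669863001 198.96350854088013 [ 429.  -30. 1390.] [[-0.013, -1.0, -0.007], [-0.996, 0.013, -0.092], [0.092, 0.005, -0.996]]
side 476.9561350566166 317.4533306429878 200.58243157445827 [  172. -1142.  1214.] [[0.948, -0.317, -0.001], [-0.222, -0.661, -0.717], [0.227, 0.68, -0.698]]
{'time_s': 0.1, 'q': array([-1.42835962e+00,  3.81098565e-01,  1.29812092e+00,  1.70515894e-05,
        1.46362247e+00, -2.15279751e-01]), 'joint_vel': array([ 0.00091081, -0.00087721, -0.00040872, -0.00020048, -0.00048435,
       -0.00224566]), 'effort': array([ 2.83036614e-03, -4.38651359e+01, -2.24909198e+01,  7.14176218e-02,
        3.43038782e-02, -7.15122383e-05]), 'tool_pos': array([ 192.57833435, -515.13776763,  404.23713423]), 'orientation': array([[ 9.36699480e-01,  3.50134344e-01, -1.60564119e-04],
       [ 3.50134266e-01, -9.36698703e-01,  1.23906268e-03],
       [ 2.83438195e-04, -1.21684837e-03, -9.99999219e-01]]), 'force': array([ 0.34455595,  0.59377621, -0.63600913]), 'ft_torque': array([ 0.01006607, -0.00169519, -0.00095081]), 'gripper_force': 0.0, 'grip_width': 88.27608103914086}
```

View pics/top0.png

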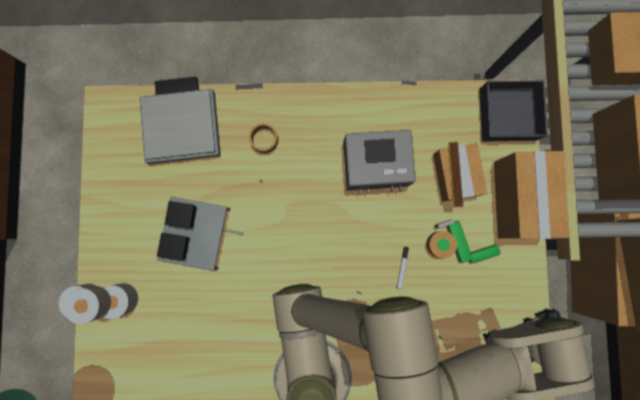

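View pics/side0.png

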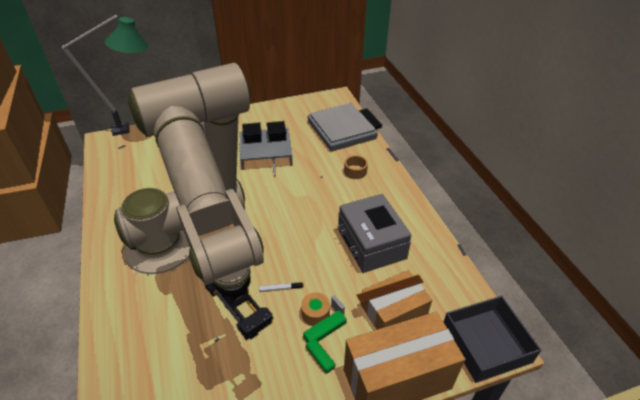

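The top view shows the riser at (195,235) with the rod sticking out towards −y at (222–243,232). The printer is at (380,158) with its fins along row ~190, facing the robot. The marker is at (403,268), the tape roll at (264,138), and the rest are to the right.

```bash
cat > h.py <<'E'
import numpy as np,cv2
from workcell import manip,viewer
def world(c,u,v,z=None):
    """pixel -> world; by depth, or on the plane of height z"""
    u=np.asarray(u,float);v=np.asarray(v,float);E=c["extrinsics"];R=E[:3,:3];t=E[:3,3]
    r=np.stack([(u-c["cx"])/c["fx"],(v-c["cy"])/c["fy"],np.ones_like(u)],-1)
    o=-R.T@t; d=r@R
    s=c["depth"][v.round().astype(int),u.round().astype(int)] if z is None else (z-o[2])/d[...,2]
    return o+d*s[...,None]
def pix(c,p):
    q=np.asarray(p)@c["extrinsics"][:3,:3].T+c["extrinsics"][:3,3]
    return np.stack([c["fx"]*q[...,0]/q[...,2]+c["cx"],c["fy"]*q[...,1]/q[...,2]+c["cy"]],-1)
def cloud(c):
    v,u=np.mgrid[:400,:640]; return world(c,u,v)
E
python3 - <<'E'
from h import *
c=np.load("top0.npz"); W=cloud(c); f=c["frame"]
def rect(name,u0,v0,u1,v1,zl,zh):
    P=W[v0:v1,u0:u1].reshape(-1,3); P=P[(P[:,2]>zl)&(P[:,2]<zh)]
    r=cv2.minAreaRect(P[:,:2].astype(np.float32)); print(name,len(P),P[:,2].mean().round(1),r,cv2.boxPoints(r).round().tolist())
rect("riser",145,185,245,285,48,66); rect("printer",330,115,430,205,108,132)
rect("boxes",145,185,245,285,90,115)
rect("marker",385,240,420,295,6,30); rect("rod",231,220,250,242,6,30);rect("rollA",240,115,285,160,35,60)
print(W[300,200],W[200,300])
a=cv2.resize(f[215:250,205:255],None,fx=8,fy=8,interpolation=2);b=cv2.resize(f[170:205,335:425],None,fx=8,fy=8,interpolation=2)
o=np.zeros((570,720,3),np.uint8);o[:280,:400]=a;o[285:565,:720]=b;cv2.imwrite("pics/c1.png",o)
E
```

```text
riser 2398 57.8 ((454.024658203125, 366.5211181640625), (181.06378173828125, 199.83798217773438), 78.91415405273438) [[339.0, 297.0], [535.0, 258.0], [569.0, 436.0], [373.0, 475.0]]
printer 3547 122.0 ((671.080322265625, -212.06387329101562), (161.4354705810547, 200.99163818359375), 2.942392110824585) [[585.0, -116.0], [596.0, -317.0], [757.0, -308.0], [747.0, -108.0]]
boxes 1339 103.6 ((462.1094970703125, 402.3011474609375), (82.38265991210938, 174.1081085205078), 77.64613342285156) [[368.0, 381.0], [538.0, 343.0], [556.0, 424.0], [386.0, 461.0]]
marker 316 12.8 ((337.5001220703125, -288.47918701171875), (108.40477752685547, 170.5862274169922), 88.5592269897461) [[251.0, -341.0], [421.0, -345.0], [424.0, -236.0], [254.0, -232.0]]
rod 41 14.4 ((457.1695861816406, 227.59146118164062), (52.02421188354492, 65.19192504882812), 87.22023010253906) [[423.0, 203.0], [488.0, 200.0], [491.0, 252.0], [426.0, 255.0]]
rollA 230 47.1 ((754.8382568359375, 147.38433837890625), (88.67691040039062, 87.67948150634766), 43.52130126953125) [[692.0, 149.0], [753.0, 85.0], [817.0, 146.0], [757.0, 210.0]]
[240.89767531 353.55965784   1.13033809] [554.88367628  33.57239492   2.60037514]
```

View pics/c1.png

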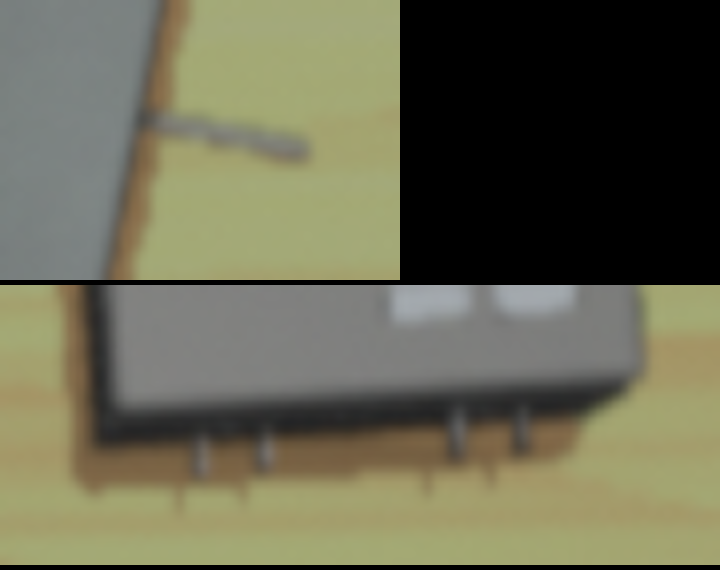

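The crop shows the rod from the riser edge at pixel (223.5,229.8) to its nose at (243,233.7). It also shows two fin pairs standing at about (359–368,192–194) and (391–400,190–192).

```bash
python3 - <<'E'
from h import *
c=np.load("top0.npz"); f=c["frame"]
S=cv2.cvtColor(f,cv2.COLOR_BGR2HSV)[...,1].astype(int)
print(S[224:240,222:250])
v,u=np.nonzero(S[222:242,228:250]<75); P=world(c,u+228,v+222,12.)
print(len(P)); print(cv2.fitLine(P[:,:2].astype(np.float32),2,0,.01,.01).ravel()); print(P[P[:,1].argsort()][:4],P[:,1].max())
# riser front bottom/top edge
print(world(c,(np.array([148,305])+.5)/8-.5+205,(np.array([118,150])+.5)/8-.5+215,12.))
for (a,b) in [((200,475),(203,430)),((263,470),(267,425)),((457,458),(458,408)),((522,453),(520,405))]:
    print([world(c,np.array([(x+.5)/8-.5+335]),np.array([(y-285+.5)/8-.5+170]),66.)[0].round(1) for x,y in(a,b)])
E
```

```text
[[ 11  43 102 110  95  79  78  78  78  78  78  78  80  79  80  78  78  78
   78  77  79  78  78  78  78  79  77  77]
 [  7  58 106 111  94  78  79  79  78  80  80  80  81  80  79  78  78  80
   78  80  79  79  80  79  79  79  79  79]
 [  7  71 110 109  93  77  77  78  77  79  80  78  78  79  78  79  77  79
   80  77  78  79  79  79  80  77  78  79]
 [ 12  82 108 107  91  76  77  78  78  78  77  78  77  77  78  78  78  78
   78  78  78  78  77  78  77  77  77  77]
 [ 13  67  86  86  76  75  75  77  76  78  79  80  79  78  80  79  78  78
   78  78  77  78  78  79  77  78  77  77]
 [  9  35  42  41  43  53  60  63  67  72  74  73  76  79  79  80  80  80
   79  77  80  79  80  79  80  79  79  80]
 [ 15  36  27  23  20  24  25  29  34  46  49  52  60  65  70  72  74  76
   76  78  78  79  81  81  80  82  81  81]
 [ 55  84  69  50  43  34  27  23  23  22  19  21  29  36  43  46  54  59
   64  70  76  75  80  81  81  81  80  81]
 [ 83 102  95  81  76  70  61  53  49  43  36  28  27  25  24  22  25  27
   33  42  51  65  78  81  81  82  81  81]
 [ 94 109  98  84  80  80  77  75  76  76  71  
[... 673 characters left out ...]
 78  77  77  78  78  78  77  77  77  77  77  77  77  78
   77  77  77  78  76  77  77  77  77  77]]
94
[4.0605715e-01 9.1384768e-01 4.5005325e+02 2.3404874e+02]
[[434.67829686 196.6649544   12.        ]
 [437.85086378 196.67120883  12.        ]
 [434.71841647 199.85260341  12.        ]
 [437.8910397  199.85953403  12.        ]] 263.8102375886634
[[463.33871023 279.58282667  12.        ]
 [449.8162885  216.83796704  12.        ]]
[array([ 567.4, -153.2,   66. ]), array([ 584.9, -154.8,   66. ])]
[array([ 569.1, -177.5,   66. ]), array([ 586.5, -179.5,   66. ])]
[array([ 572.7, -252.4,   66. ]), array([ 592.1, -253.3,   66. ])]
[array([ 574.3, -277.4,   66. ]), array([ 593. , -277.2,   66. ])]
```

```bash
python3 - <<'E'
from h import *
c=np.load("top0.npz"); f=c["frame"]
S=cv2.cvtColor(f,cv2.COLOR_BGR2HSV)[...,1].astype(float)
us=np.arange(229,242);vs=np.arange(226,238)
w=np.clip(76-S[226:238,229:242],0,None); cv=(w*vs[:,None]).sum(0)/w.sum(0)
k=np.polyfit(us,cv,1);print(k,np.abs(np.polyval(k,us)-cv).max())
P=world(c,np.array([229.,242.5,243.]),np.polyval(k,[229,242.5,243.]),12.);d=P[1]-P[0];print(P,np.degrees(np.arctan2(d[1],d[0])))
a=np.load("side0.npz");print(pix(a,P))
b=cv2.resize(a["frame"][140:190,230:310],None,fx=8,fy=8,interpolation=2);cv2.imwrite("pics/c2.png",b)
E
```

```text
[  0.19592162 185.70730879] 0.07627521235201584
[[459.0829793  260.58333091  12.        ]
 [450.12328434 217.43735763  12.        ]
 [449.79170706 215.84062645  12.        ]] -101.7313123367472
[[273.46666091 167.269264  ]
 [274.06770752 174.67040871]
 [274.09034727 174.9491892 ]]
```

View pics/c2.png

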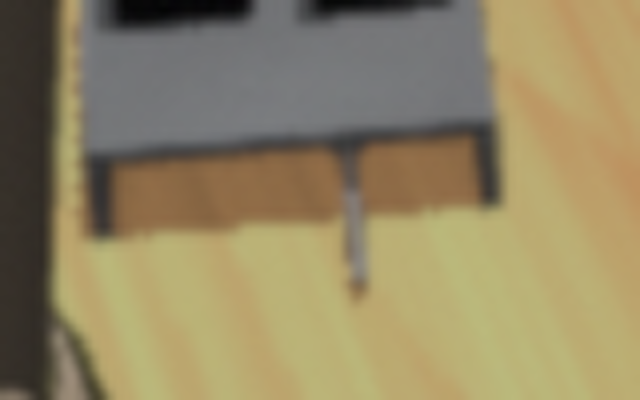

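The side crop shows the nose at (274.7,175.6), which agrees with the top measurement at about (450,216) to within a few mm, and about 63 mm of the rod is exposed. I'll go above the grasp point next.

>>> move_arm:
  increments: [2.5,-3.1,0.5,0,0,0,1,5.1,-6.2,1.0,0,0,0,1,7.7,-9.2,1.6,0,0,0,1,10.2,-12.3,2.1,0,0,0,1,12.8,-15.4,2.6,0,0,0,1]
  force: 30

```text
time_s: 0.52
tool_pos: [258.6, -324.2, 378.2]
orientation: [[0.937, 0.35, -0.0], [0.35, -0.937, 0.001], [0.0, -0.001, -1.0]]
force: [1.7, -0.7, -0.5]
grip_width: 88.4
gripper_force: 0.0
```

>>> move_arm:
  increments: [2.5,-3.1,0.5,0,0,0,1,5.1,-6.2,1.0,0,0,0,1,7.7,-9.2,1.6,0,0,0,1,10.2,-12.3,2.1,0,0,0,1,12.8,-15.4,2.6,0,0,0,1]

```text
time_s: 0.93
tool_pos: [324.4, -135.1, 352.5]
orientation: [[0.937, 0.349, -0.0], [0.349, -0.937, 0.0], [-0.0, -0.0, -1.0]]
force: [1.2, -0.9, -0.7]
grip_width: 88.1
gripper_force: 0.0
```

>>> move_arm:
  increments: [2.5,-3.1,0.5,0,0,0,1,5.1,-6.2,1.0,0,0,0,1,7.7,-9.2,1.6,0,0,0,1,10.2,-12.3,2.1,0,0,0,1,12.8,-15.4,2.6,0,0,0,1]

```text
time_s: 1.35
tool_pos: [390.5, 54.2, 326.5]
orientation: [[0.937, 0.35, -0.0], [0.35, -0.937, -0.0], [-0.0, -0.0, -1.0]]
force: [1.0, -0.1, 0.4]
grip_width: 87.9
gripper_force: 0.0
```

>>> move_arm:
  increments: [2.5,-3.1,0.5,0,0,0,1,5.1,-6.2,1.0,0,0,0,1,7.7,-9.2,1.6,0,0,0,1,10.2,-12.3,2.1,0,0,0,1,12.8,-15.4,2.6,0,0,0,1]

```text
time_s: 1.77
tool_pos: [456.5, 243.4, 300.2]
orientation: [[0.937, 0.351, -0.001], [0.351, -0.937, -0.0], [-0.001, -0.0, -1.0]]
force: [0.7, -1.0, 1.0]
grip_width: 88.4
gripper_force: 0.0
```

>>> move_arm:
  increments: [0,0,0,0,0,-6,1,0,0,0,0,0,-12,1,0,0,0,0,0,-18,1,0,0,0,0,0,-24,1,0,0,0,0,0,-29,1]

```text
time_s: 2.18
tool_pos: [456.4, 241.3, 300.4]
orientation: [[0.645, 0.764, -0.001], [0.764, -0.645, -0.0], [-0.001, -0.001, -1.0]]
force: [1.2, 0.2, 0.4]
grip_width: 88.0
gripper_force: 0.0
```

>>> move_arm:
  increments: [0,0,0,0,0,-6,1,0,0,0,0,0,-12,1,0,0,0,0,0,-18,1,0,0,0,0,0,-24,1,0,0,0,0,0,-29,1]

```text
time_s: 2.6
tool_pos: [456.4, 241.1, 300.5]
orientation: [[0.194, 0.981, -0.001], [0.981, -0.194, -0.0], [-0.0, -0.001, -1.0]]
force: [-0.8, 0.9, -0.0]
grip_width: 88.2
gripper_force: 0.0
```

```bash
cat >> h.py <<'E'
from scipy.spatial.transform import Rotation as Ro
def inc(p,yaw=None):
    """shift (cm, tool axes) and turn (deg) from the measured pose to TCP p, tool down at yaw deg"""
    o=manip.observe();R=o["orientation"];y=np.degrees(np.arctan2(R[1,0],R[0,0]))
    a=np.radians(y if yaw is None else yaw);T=np.array([[np.cos(a),np.sin(a),0],[np.sin(a),-np.cos(a),0],[0,0,-1]])
    print("t",o["time_s"],"pos",o["tool_pos"].round(1),"yaw",y.round(2),"F",o["force"].round(1),"w",round(float(o["grip_width"]),1),"g",round(float(o["gripper_force"]),1))
    print(" inc",(R.T@(np.array(p)-o["tool_pos"])/10).round(2),Ro.from_matrix(R.T@T).as_rotvec(degrees=True).round(2))
E
python3 -c "
from h import *
inc((454.9,240.1,169),78.3)"
```

```text
t 2.6 pos [456.4 241.1 300.5] yaw 78.8 F [-0.8  0.9 -0. ] w 88.2 g 0.0
 inc [-0.13 -0.12 13.15] [-0.04  0.02  0.5 ]
```

>>> move_arm:
  increments: [-0.1,-0.1,3,0,0,0.5,1,-0.1,-0.1,6,0,0,0.5,1,-0.1,-0.1,9,0,0,0.5,1,-0.1,-0.1,12,0,0,0.5,0.7,-0.1,-0.1,13.1,0,0,0.5,0.5]

```text
time_s: 3.02
tool_pos: [454.4, 240.1, 166.3]
orientation: [[0.208, 0.978, -0.005], [0.978, -0.208, -0.001], [-0.002, -0.005, -1.0]]
force: [-4.2, -2.2, 58.3]
grip_width: 76.7
gripper_force: 34.0
```

>>> move_arm:
  increments: [0,0,0,0,0,0,0.2,0,0,0,0,0,0,0.0,0,0,0,0,0,0,0,0,0,0,0,0,0,0,0,0,0,0,0,0,0]

```text
time_s: 3.43
tool_pos: [455.3, 240.4, 170.0]
orientation: [[0.208, 0.978, 0.0], [0.978, -0.208, 0.0], [0.0, 0.0, -1.0]]
force: [-0.0, 0.5, 0.5]
grip_width: 43.6
gripper_force: 0.0
```

>>> move_arm:
  increments: [0,0,0,0,0,0,0,0,0,0,0,0,0,0,0,0,0,0,0,0,0,0,0,0,0,0,0,0,0,0,0,0,0,0,0]

```text
time_s: 3.85
tool_pos: [455.3, 240.4, 169.8]
orientation: [[0.208, 0.978, 0.0], [0.978, -0.208, 0.0], [0.0, 0.0, -1.0]]
force: [0.9, 0.6, -1.1]
grip_width: 10.1
gripper_force: 0.0
```

```bash
python3 -c "
from h import *
inc((454.9,240.1,169),78.3)"
```

```text
t 3.85 pos [455.3 240.4 169.8] yaw 78.0 F [ 0.9  0.6 -1.1] w 10.1 g 0.0
 inc [-0.04 -0.03  0.08] [ 0.  -0.  -0.3]
```

The fast descent overshot and tapped the table, so I'll slow every approach from here on.

>>> move_arm:
  increments: [0,0,0,0,0,0,0,0,0,0,0,0,0,0,0,0,0,0,0,0,0,0,0,0,0,0,0,0,0,0,0,0,0,0,0]

```text
time_s: 4.27
tool_pos: [455.3, 240.4, 169.8]
orientation: [[0.208, 0.978, -0.0], [0.978, -0.208, -0.0], [-0.0, -0.0, -1.0]]
force: [-0.6, -0.9, -0.0]
grip_width: 6.9
gripper_force: 30.0
```

```bash
python3 - <<'E'
from h import *
inc((454.9,240.1,169),78.3)
c=viewer.camera("side");cv2.imwrite("pics/s1.png",cv2.resize(c["frame"][110:230,200:360],None,fx=5,fy=5,interpolation=2))
E
```

```text
t 4.2667 pos [455.3 240.4 169.8] yaw 78.0 F [-0.6 -0.9 -0. ] w 6.9 g 30.0
 inc [-0.03 -0.03  0.08] [-0.   0.  -0.3]
```

View pics/s1.png

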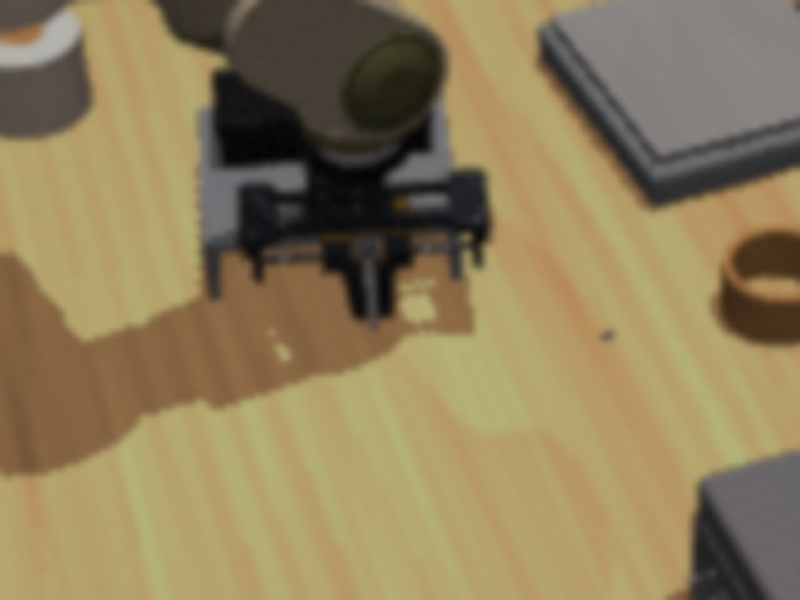

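The side view shows both fingers closed on the thin rod at about (370,285) in the crop, with the nose just ahead. Pulling it out.

>>> move_arm:
  increments: [-0.4,0,0,0,0,0,0,-1.2,0,0,0,0,0,0,-2.2,0,0,0,0,0,0,-3.2,0,0,0,0,0,0,-4.2,0,0,0,0,0,0]

```text
time_s: 4.73
tool_pos: [446.2, 198.1, 169.8]
orientation: [[0.208, 0.978, -0.0], [0.978, -0.208, -0.0], [-0.0, -0.0, -1.0]]
force: [0.6, 1.0, 0.7]
grip_width: 6.6
gripper_force: 30.0
```

>>> move_arm:
  increments: [-1.2,0,0,0,0,0,0,-2.4,0,0,0,0,0,0,-3.6,0,0,0,0,0,0,-4.8,0,0,0,0,0,0,-6,0,0,0,0,0,0]

```text
time_s: 5.15
tool_pos: [433.7, 139.3, 169.8]
orientation: [[0.208, 0.978, -0.0], [0.978, -0.208, -0.0], [-0.0, -0.0, -1.0]]
force: [-0.5, 1.5, -0.4]
grip_width: 6.6
gripper_force: 30.0
```

>>> move_arm:
  increments: [-1.2,0,0,0,0,0,0,-2.4,0,0,0,0,0,0,-3.6,0,0,0,0,0,0,-4.8,0,0,0,0,0,0,-6,0,0,0,0,0,0]

```text
time_s: 5.57
tool_pos: [421.1, 80.7, 169.8]
orientation: [[0.208, 0.978, -0.0], [0.978, -0.208, -0.0], [-0.0, -0.0, -1.0]]
force: [0.9, 0.7, -0.8]
grip_width: 6.8
gripper_force: 30.0
```

>>> move_arm:
  increments: [-0.8,0,0,0,0,0,0,-1.4,0,0,0,0,0,0,-1.8,0,0,0,0,0,0,-2,0,0,0,0,0,0,-2,0,0,0,0,0,0]

```text
time_s: 5.98
tool_pos: [417.4, 62.1, 169.8]
orientation: [[0.208, 0.978, -0.0], [0.978, -0.208, -0.0], [-0.0, -0.0, -1.0]]
force: [0.6, -0.3, -0.2]
grip_width: 6.6
gripper_force: 30.0
```

```bash
python3 - <<'E'
from h import *
inc((418,64,169.5),78)
c=viewer.camera("top");cv2.imwrite("pics/t1.png",cv2.resize(c["frame"][190:310,200:360],None,fx=5,fy=5,interpolation=2))
E
```

```text
t 5.9833 pos [417.4  62.1 169.8] yaw 78.0 F [ 0.6 -0.3 -0.2] w 6.6 g 30.0
 inc [0.2  0.02 0.03] [-0.    0.01 -0.  ]
```

View pics/t1.png

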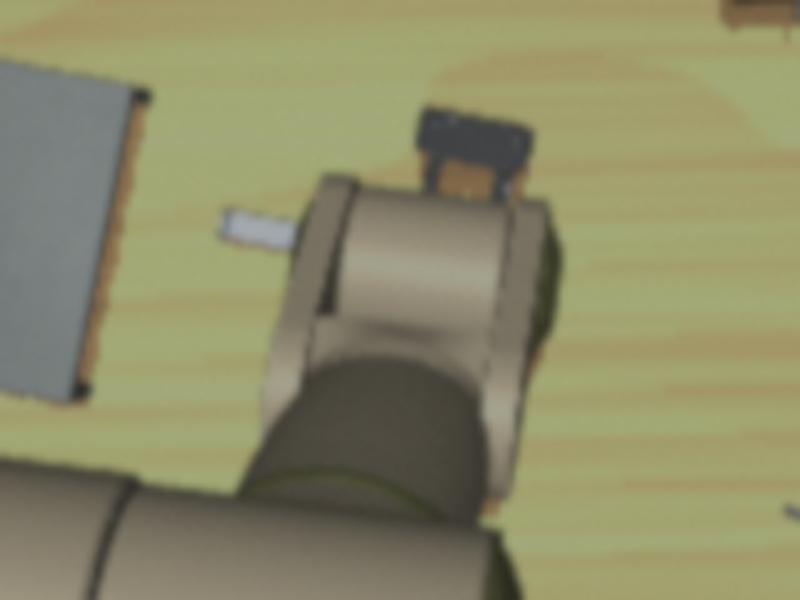

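The grip, at (220–300,225) in the crop, is fully clear of the riser edge. Releasing, lifting and moving back over the grip.

>>> move_arm:
  increments: [0,0,0,0,0,0,0.2,0,0,0,0,0,0,0.4,0,0,0,0,0,0,0.5,0,0,0,0,0,0,0.5,0,0,0,0,0,0,0.5]

```text
time_s: 6.45
tool_pos: [417.4, 62.5, 169.7]
orientation: [[0.208, 0.978, 0.0], [0.978, -0.208, -0.0], [-0.0, 0.0, -1.0]]
force: [0.1, 0.3, 0.5]
grip_width: 38.1
gripper_force: 0.0
```

>>> move_arm:
  increments: [0,0,-1,0,0,0,0.6,0,0,-3,0,0,0,0.6,0,0,-5,0,0,0,0.6,0,0,-6.5,0,0,0,0.6,0,0,-7,0,0,0,0.6]

```text
time_s: 6.87
tool_pos: [417.6, 62.4, 241.5]
orientation: [[0.208, 0.978, 0.003], [0.978, -0.208, -0.0], [0.0, 0.003, -1.0]]
force: [0.4, -0.2, 0.5]
grip_width: 52.7
gripper_force: 0.0
```

>>> move_arm:
  increments: [2,0,0,0,0,0,0.6,5,0,0,0,0,0,0.6,8,0,0,0,0,0,0.6,11,0,0,0,0,0,0.6,12.1,0,0,0,0,0,0.6]

```text
time_s: 7.28
tool_pos: [442.8, 183.3, 239.2]
orientation: [[0.206, 0.979, 0.0], [0.979, -0.206, 0.0], [0.0, -0.0, -1.0]]
force: [-0.6, -0.7, -0.7]
grip_width: 53.1
gripper_force: 0.0
```

```bash
python3 - <<'E'
from h import *
inc((418+.208*121,64+.978*121,169.5),78)
c=viewer.camera("side"); np.savez("s2.npz",**c)
g=np.array([417.4+.208*121,62.1+.978*121,24]);n=np.array([417.4-.208*24,62.1-.978*24,12]);print(g,n,pix(c,np.stack([g,n])))
cv2.imwrite("pics/s2.png",cv2.resize(c["frame"][130:230,220:340],None,fx=6,fy=6,interpolation=2))
E
```

```text
t 7.2833 pos [442.8 183.3 239.2] yaw 78.12 F [-0.6 -0.7 -0.7] w 53.1 g 0.0
 inc [-0.09  0.06  6.97] [-0.   -0.03  0.12]
[442.568 180.438  24.   ] [412.408  38.628  12.   ] [[274.42974772 178.83452669]
 [276.63668893 208.29767023]]
```

View pics/s2.png

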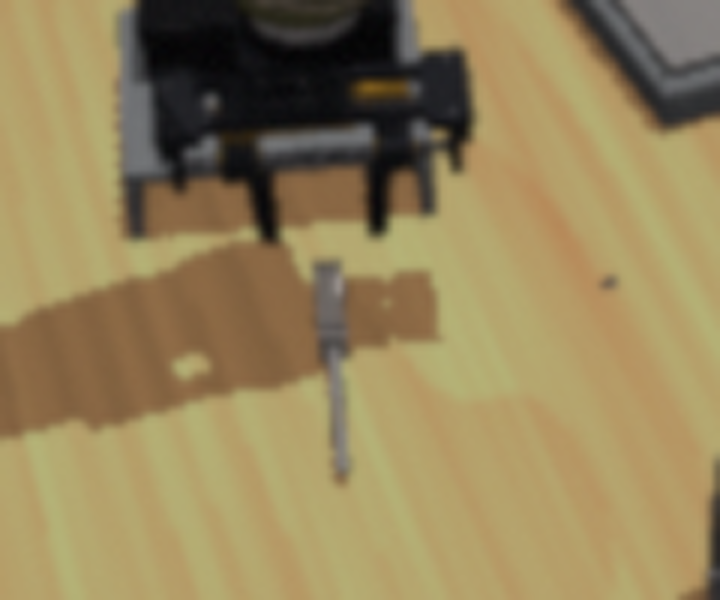

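The side view shows the rod lying free: grip at rows 262–345 and nose at (341,478), within a few mm of my prediction. Descending on the grip.

>>> move_arm:
  increments: [-0.3,0,1.5,0,0,0,0.6,-0.3,0,3.5,0,0,0,0.6,-0.3,0,5,0,0,0,0.6,-0.3,0,6,0,0,0,0.6,-0.3,0,6.5,0,0,0,0.5]
  force: 55

```text
time_s: 7.75
tool_pos: [441.6, 176.7, 173.3]
orientation: [[0.209, 0.978, -0.003], [0.978, -0.209, -0.001], [-0.001, -0.003, -1.0]]
force: [-0.1, 0.1, -0.6]
grip_width: 48.5
gripper_force: 0.0
```

>>> move_arm:
  increments: [0,0,0.3,0,0,0,0.5,0,0,0.5,0,0,0,0.4,0,0,0.5,0,0,0,0.2,0,0,0.5,0,0,0,0,0,0,0.5,0,0,0,0]

```text
time_s: 8.17
tool_pos: [442.0, 177.7, 170.2]
orientation: [[0.208, 0.978, 0.001], [0.978, -0.208, 0.0], [0.0, 0.001, -1.0]]
force: [1.1, -0.9, 0.7]
grip_width: 19.6
gripper_force: 0.0
```

>>> move_arm:
  increments: [0,0,0,0,0,0,0,0,0,0,0,0,0,0,0,0,0,0,0,0,0,0,0,0,0,0,0,0,0,0,0,0,0,0,0]

```text
time_s: 8.58
tool_pos: [442.0, 177.8, 170.2]
orientation: [[0.208, 0.978, 0.001], [0.978, -0.208, 0.0], [0.0, 0.001, -1.0]]
force: [-1.1, -0.3, 5.9]
grip_width: 17.5
gripper_force: 55.0
```

>>> move_arm:
  increments: [0,0,0,0,0,0,0,0,0,0,0,0,0,0,0,0,0,0,0,0,0,0,0,0,0,0,0,0,0,0,0,0,0,0,0]

```text
time_s: 9.0
tool_pos: [442.0, 177.8, 170.2]
orientation: [[0.208, 0.978, 0.001], [0.978, -0.208, -0.0], [0.0, 0.001, -1.0]]
force: [-0.4, -1.2, 6.0]
grip_width: 17.7
gripper_force: 55.0
```

>>> move_arm:
  increments: [0,0,-1,0,0,0,0,0,0,-3,0,0,0,0,0,0,-5,0,0,0,0,0,0,-7,0,0,0,0,0,0,-8,0,0,0,0]

```text
time_s: 9.42
tool_pos: [442.0, 177.9, 251.6]
orientation: [[0.208, 0.978, 0.002], [0.978, -0.208, 0.0], [0.001, 0.002, -1.0]]
force: [-0.0, -1.3, -1.6]
grip_width: 17.6
gripper_force: 55.0
```

>>> move_arm:
  increments: [-1.4,0.2,-0.5,0,0,0,0,-3.6,0.4,-1,0,0,0,0,-6.2,0.6,-1.5,0,0,0,0,-9,0.9,-2,0,0,0,0,-11.8,1.1,-2,0,0,0,0]

```text
time_s: 9.83
tool_pos: [427.9, 59.1, 270.3]
orientation: [[0.207, 0.978, 0.001], [0.978, -0.207, -0.0], [0.0, 0.001, -1.0]]
force: [0.9, 0.2, -2.4]
grip_width: 18.1
gripper_force: 55.0
```

>>> move_arm:
  increments: [-2.8,0.2,0,0,0,0,0,-5.5,0.4,0,0,0,0,0,-8,0.6,0,0,0,0,0,-10,0.9,0,0,0,0,0,-11.8,1.1,0,0,0,0,0]

```text
time_s: 10.25
tool_pos: [414.1, -59.0, 269.7]
orientation: [[0.209, 0.978, -0.0], [0.978, -0.209, 0.0], [0.0, -0.0, -1.0]]
force: [0.3, -0.1, -1.0]
grip_width: 17.3
gripper_force: 55.0
```

>>> move_arm:
  increments: [-2.4,0.2,0,0,0,0,0,-5,0.4,0,0,0,0,0,-8,0.6,0,0,0,0,0,-10.3,0.9,0,0,0,0,0,-11.8,1.1,0,0,0,0,0]

```text
time_s: 10.67
tool_pos: [400.3, -177.3, 269.6]
orientation: [[0.209, 0.978, 0.0], [0.978, -0.209, -0.0], [-0.0, 0.0, -1.0]]
force: [0.5, -0.0, -1.1]
grip_width: 18.0
gripper_force: 55.0
```

>>> move_arm:
  increments: [0,0,0,0,0,-5,0,0,0,0,0,0,-12,0,0,0,0,0,0,-19,0,0,0,0,0,0,-26,0,0,0,0,0,0,-33,0]

```text
time_s: 11.08
tool_pos: [400.5, -175.3, 269.5]
orientation: [[-0.364, 0.931, -0.001], [0.931, 0.364, 0.0], [0.001, -0.0, -1.0]]
force: [0.3, -0.0, -2.2]
grip_width: 17.7
gripper_force: 55.0
```

>>> move_arm:
  increments: [0,0,0,0,0,-7,0,0,0,0,0,0,-14,0,0,0,0,0,0,-21,0,0,0,0,0,0,-28,0,0,0,0,0,0,-35,0]

```text
time_s: 11.5
tool_pos: [400.5, -175.2, 269.6]
orientation: [[-0.832, 0.554, -0.0], [0.554, 0.832, 0.0], [0.001, 0.0, -1.0]]
force: [-0.6, 0.3, -2.3]
grip_width: 17.3
gripper_force: 55.0
```

>>> move_arm:
  increments: [0,0,0,0,0,-7,0,0,0,0,0,0,-14,0,0,0,0,0,0,-21,0,0,0,0,0,0,-28,0,0,0,0,0,0,-33,0]

```text
time_s: 11.92
tool_pos: [400.6, -175.2, 269.5]
orientation: [[-1.0, 0.011, -0.0], [0.011, 1.0, 0.0], [0.0, 0.0, -1.0]]
force: [-0.2, 0.2, -1.3]
grip_width: 17.1
gripper_force: 55.0
```

```bash
python3 -c "
from h import *
inc((403.7,-175.7,213.2),182.95);print(manip.observe()['q'])"
```

```text
t 11.9167 pos [ 400.6 -175.2  269.5] yaw 179.36 F [-0.2  0.2 -1.3] w 17.1 g 55.0
 inc [-0.32 -0.05  5.63] [ 0.03 -0.03 -3.59]
[-6.84448486e-01  3.54292444e-01  1.80420474e+00  7.60012676e-05
  9.83751590e-01 -2.24411916e+00]
```

>>> move_arm:
  increments: [0,0,1,0,0,-1.8,0,0,0,2.5,0,0,-3.6,0,-0.2,0,4,0,0,-3.6,0,-0.3,0,5.2,0,0,-3.6,0,-0.3,0,5.6,0,0,-3.6,0]

```text
time_s: 12.33
tool_pos: [403.5, -175.2, 212.3]
orientation: [[-0.999, -0.045, -0.002], [-0.045, 0.999, 0.002], [0.002, 0.002, -1.0]]
force: [-0.8, 0.8, -1.2]
grip_width: 17.7
gripper_force: 55.0
```

>>> move_arm:
  increments: [0,0,0,0,0,0,0,0,0,0,0,0,0,0,0,0,0,0,0,0,0,0,0,0,0,0,0,0,0,0,0,0,0,0,0]

```text
time_s: 12.75
tool_pos: [403.7, -175.4, 214.2]
orientation: [[-0.999, -0.045, 0.001], [-0.045, 0.999, -0.001], [-0.001, -0.001, -1.0]]
force: [1.5, -0.0, -2.2]
grip_width: 17.6
gripper_force: 55.0
```

```bash
python3 - <<'E'
from h import *
inc((403.7,-175.7,213.2),182.95)
o=manip.observe();p=o["tool_pos"];x=-o["orientation"][:,0]
nose=p+145*x-[0,0,158.2];print("nose",nose)
out=[]
for n,(u,v) in(("top",(330,165)),("side",(310,205))):
    c=viewer.camera(n);np.savez(f"{n}3.npz",**c);print(pix(c,nose))
    out.append(cv2.resize(c["frame"][v:v+50,u:u+90],None,fx=8,fy=6,interpolation=2)); 
cv2.imwrite("pics/c3.png",np.vstack(out))
E
```

```text
t 12.75 pos [ 403.7 -175.4  214.2] yaw -177.4 F [ 1.5 -0.  -2.2] w 17.6 g 55.0
 inc [-0.   -0.03  0.1 ] [-0.04  0.05 -0.35]
nose [ 548.52662123 -168.85256294   56.16143318]
[364.44461978 199.64214258]
[332.72063821 232.11662143]
```

View pics/c3.png

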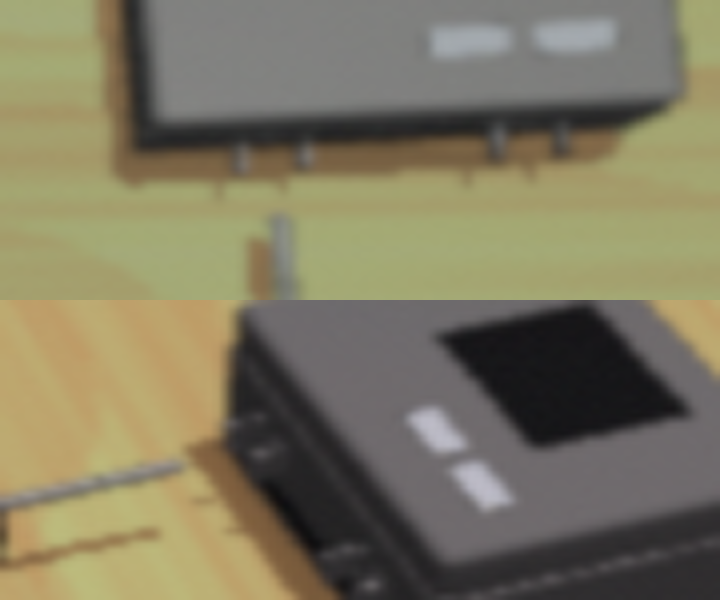

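The top half shows the nose at crop (279,217), nearly in line with the left fin pair at (241/305,160). In the side half the rod points at the left fins from (185,465). I'll compute the fine alignment from that same image.

```bash
python3 - <<'E'
from h import *
c=np.load("top3.npz");f=c["frame"];S=cv2.cvtColor(f,cv2.COLOR_BGR2HSV)[...,1].astype(float);G=cv2.cvtColor(f,cv2.COLOR_BGR2GRAY).astype(float)
vs=np.arange(203,218);us=np.arange(362,370)
w=np.clip(70-S[203:218,362:370],0,None);cu=(w*us).sum(1)/w.sum(1)
k=np.polyfit(vs,cu,1);print(cu.round(2))
P=world(c,np.polyval(k,[202.,216.]),np.array([202.,216.]),56.);d=P[0]-P[1];print(P,np.degrees(np.arctan2(d[1],d[0])))
print(S[196:205,361:370].astype(int))
for u0 in(357,365,389,397):
  pts=[]
  for v in range(190,194):
    r=slice(u0-0,u0+7);w=np.clip(50-S[v,r],0,None); 
    w=G[v,r]-np.minimum(G[v,r].min(),999); 
    if w.sum()>0: pts.append(((w**2*np.arange(u0,u0+7)).sum()/(w**2).sum(),v))
  print(u0,world(c,*[np.array(t,float) for t in zip(*pts)],66.).round(1).tolist())
print(G[186:196,356:374].astype(int))
E
```

```text
[364.69 364.73 364.85 364.9  364.98 365.   365.   365.06 365.12 365.18
 365.28 365.38 365.47 365.63 365.76]
[[ 541.1949366  -169.13433366   56.        ]
 [ 497.72361761 -171.13558996   56.        ]] 2.635821547272161
[[81 80 81 86 92 82 81 79 80]
 [79 80 80 81 84 82 79 81 82]
 [82 82 82 84 83 83 86 84 86]
 [87 86 84 82 82 86 87 89 89]
 [86 83 76 63 62 79 84 86 84]
 [79 77 65 36 35 65 79 79 80]
 [79 75 62 27 22 56 77 78 78]
 [79 78 65 26 22 52 75 78 80]
 [84 82 66 26 20 50 75 78 80]]
357 [[577.7, -155.8, 66.0], [574.6, -156.4, 66.0], [571.5, -156.3, 66.0], [568.4, -156.4, 66.0]]
365 [[577.3, -181.9, 66.0], [574.2, -181.4, 66.0], [571.1, -181.1, 66.0], [568.0, -183.1, 66.0]]
389 [[576.3, -256.3, 66.0], [573.2, -256.5, 66.0], [570.1, -258.1, 66.0], [567.0, -256.9, 66.0]]
397 [[576.0, -279.6, 66.0], [572.9, -281.0, 66.0], [569.8, -284.5, 66.0], [566.7, -282.2, 66.0]]
[[ 51  51  50  50  50  48  48  49  48  45  44  45  46  46  42  40  39  41]
 [ 43  41  41  44  46  43  45  47  44  42  40  44  49  42  37  37  38  37]
 [ 40  41  44  48  55  47  45  48  47  45  44  51  62  54  48  49  50  50]
 [ 56  58  58  67  80  66  59  61  65  65  62  71  89  83  78  78  79  79]
 [ 81  81  78  81  98  89  82  83  86  86  80  86 109 102  95  95  95  95]
 [ 97  96  89  88 107 103  97  97  98  96  91  92 111 105  99 100 100  99]
 [103 101  94  93 111 107 102 102 102 101  93  88 102 103 102 101 101 101]
 [105 103  98  93 106 106 104 104 104 105 104  99 105 110 110 110 111 110]
 [112 110 109 106 110 113 114 113 112 117 127 130 131 134 134 134 133 133]
 [131 124 132 136 136 136 137 136 131 129 146 152 152 153 152 153 152 151]]
```

>>> move_arm:
  increments: [-0.4,0,0.1,0,0,0,0,-1.2,0,0.1,0,0,0,0,-2.2,0,0.1,0,0,0,0,-3.1,0,0.1,0,0,0,0,-3.6,0,0.1,0,0,0,0]

```text
time_s: 13.27
tool_pos: [441.1, -173.8, 212.8]
orientation: [[-0.999, -0.046, 0.001], [-0.046, 0.999, -0.001], [-0.001, -0.001, -1.0]]
force: [-0.1, -0.6, -1.5]
grip_width: 17.5
gripper_force: 55.0
```

>>> move_arm:
  increments: [-0.4,0,0,0,0,0,0,-0.8,0,0,0,0,0,0,-1.2,0,0,0,0,0,0,-1.6,0,0,0,0,0,0,-1.8,0,0,0,0,0,0]

```text
time_s: 13.68
tool_pos: [458.0, -173.0, 212.8]
orientation: [[-0.999, -0.045, 0.0], [-0.045, 0.999, -0.0], [-0.0, -0.0, -1.0]]
force: [0.0, -0.6, -2.2]
grip_width: 17.6
gripper_force: 55.0
```

The nose is in the hole with no contact force. Continuing.

>>> move_arm:
  increments: [-0.6,0,0,0,0,0,0,-1.2,0,0,0,0,0,0,-1.8,0,0,0,0,0,0,-2.2,0,0,0,0,0,0,-2.4,0,0,0,0,0,0]

```text
time_s: 14.1
tool_pos: [482.2, -171.9, 212.7]
orientation: [[-0.999, -0.046, 0.0], [-0.046, 0.999, -0.0], [-0.0, -0.0, -1.0]]
force: [0.6, -0.3, -1.7]
grip_width: 17.6
gripper_force: 55.0
```

>>> move_arm:
  increments: [-0.1,0,0,0,0,0,0,-0.2,0,0,0,0,0,0,-0.3,0,0,0,0,0,0,-0.4,0,0,0,0,0,0,-0.5,0,0,0,0,0,0]

```text
time_s: 14.52
tool_pos: [486.5, -171.7, 212.8]
orientation: [[-0.999, -0.045, -0.0], [-0.045, 0.999, 0.0], [0.0, 0.0, -1.0]]
force: [0.3, -0.6, -1.6]
grip_width: 18.1
gripper_force: 55.0
```

Nose is about 41 mm in. Feeling forward in small steps now.

>>> move_arm:
  increments: [-0.1,0,0,0,0,0,0,-0.2,0,0,0,0,0,0,-0.3,0,0,0,0,0,0,-0.3,0,0,0,0,0,0,-0.3,0,0,0,0,0,0]

```text
time_s: 14.93
tool_pos: [489.6, -171.5, 212.7]
orientation: [[-0.999, -0.045, -0.0], [-0.045, 0.999, -0.0], [0.0, -0.0, -1.0]]
force: [-0.3, 0.2, -2.5]
grip_width: 17.4
gripper_force: 55.0
```

>>> move_arm:
  increments: [-0.1,0,0,0,0,0,0,-0.2,0,0,0,0,0,0,-0.2,0,0,0,0,0,0,-0.2,0,0,0,0,0,0,-0.2,0,0,0,0,0,0]

```text
time_s: 15.35
tool_pos: [491.5, -171.4, 212.7]
orientation: [[-0.999, -0.045, -0.0], [-0.045, 0.999, 0.0], [0.0, 0.0, -1.0]]
force: [-0.8, -0.1, -2.2]
grip_width: 17.4
gripper_force: 55.0
```

>>> move_arm:
  increments: [-0.1,0,0,0,0,0,0,-0.2,0,0,0,0,0,0,-0.2,0,0,0,0,0,0,-0.2,0,0,0,0,0,0,-0.2,0,0,0,0,0,0]

```text
time_s: 15.77
tool_pos: [493.6, -171.3, 212.7]
orientation: [[-0.999, -0.045, -0.0], [-0.045, 0.999, 0.0], [0.0, 0.0, -1.0]]
force: [-0.7, -0.1, -1.8]
grip_width: 17.7
gripper_force: 55.0
```

>>> move_arm:
  increments: [-0.1,0,0,0,0,0,0,-0.1,0,0,0,0,0,0,-0.1,0,0,0,0,0,0,-0.1,0,0,0,0,0,0,-0.1,0,0,0,0,0,0]

```text
time_s: 16.18
tool_pos: [494.3, -171.2, 212.6]
orientation: [[-0.999, -0.045, -0.001], [-0.045, 0.999, 0.0], [0.001, 0.0, -1.0]]
force: [-4.9, -0.1, -1.5]
grip_width: 17.4
gripper_force: 55.0
```

Contact at about 49 mm in. Another 1 mm step should show whether it gives.

>>> move_arm:
  increments: [-0.05,0,0,0,0,0,0,-0.1,0,0,0,0,0,0,-0.1,0,0,0,0,0,0,-0.1,0,0,0,0,0,0,-0.1,0,0,0,0,0,0]

```text
time_s: 16.6
tool_pos: [495.3, -171.2, 212.6]
orientation: [[-0.999, -0.045, -0.001], [-0.045, 0.999, 0.0], [0.001, 0.001, -1.0]]
force: [-6.3, 0.2, -0.7]
grip_width: 17.4
gripper_force: 55.0
```

>>> move_arm:
  increments: [-0.05,0,0,0,0,0,0,-0.1,0,0,0,0,0,0,-0.15,0,0,0,0,0,0,-0.15,0,0,0,0,0,0,-0.15,0,0,0,0,0,0]

```text
time_s: 17.02
tool_pos: [496.7, -171.1, 212.6]
orientation: [[-0.999, -0.045, -0.002], [-0.045, 0.999, 0.001], [0.002, 0.001, -1.0]]
force: [-5.4, -0.2, -1.5]
grip_width: 17.5
gripper_force: 55.0
```

Force stays at about 5–6 N while it yields, so this is the latch. Pushing on.

>>> move_arm:
  increments: [-0.05,0,0,0,0,0,0,-0.15,0,0,0,0,0,0,-0.25,0,0,0,0,0,0,-0.3,0,0,0,0,0,0,-0.3,0,0,0,0,0,0]

```text
time_s: 17.43
tool_pos: [499.6, -170.9, 212.5]
orientation: [[-0.999, -0.045, -0.002], [-0.045, 0.999, 0.001], [0.002, 0.001, -1.0]]
force: [-6.8, -1.0, -0.5]
grip_width: 17.5
gripper_force: 55.0
```

>>> move_arm:
  increments: [-0.05,0,0,0,0,0,0,-0.15,0,0,0,0,0,0,-0.25,0,0,0,0,0,0,-0.3,0,0,0,0,0,0,-0.3,0,0,0,0,0,0]

```text
time_s: 17.85
tool_pos: [502.6, -170.8, 212.5]
orientation: [[-0.999, -0.045, -0.002], [-0.045, 0.999, 0.001], [0.002, 0.001, -1.0]]
force: [-6.4, -1.0, -0.7]
grip_width: 17.7
gripper_force: 55.0
```

```bash
cat > cov.py <<'E'
from h import *
c=viewer.camera("side");a=np.load("side3.npz")
d=np.abs(c["frame"][180:280,340:420].astype(int)-a["frame"][180:280,340:420]).max(2);print("changed px",(d>25).sum(), manip.observe()["force"])
cv2.imwrite("cov.png",c["frame"])
E
python3 cov.py
```

```text
changed px 1891 [-6.88936304 -0.16715687 -0.26120539]
```

```bash
cat > cov.py <<'E'
from h import *
c=viewer.camera("top");W=cloud(c);P=W[115:200,340:420]
print("z max",np.percentile(P[...,2],[50,90,99]).round(), "side force",manip.observe()["force"].round(1),manip.observe()["time_s"])
E
python3 cov.py
```

```text
z max [130. 183. 348.] side force [-6.  -2.1 -0.5] 17.95
```

>>> move_arm:
  increments: [-0.05,0,0,0,0,0,0,-0.1,0,0,0,0,0,0,-0.2,0,0,0,0,0,0,-0.2,0,0,0,0,0,0,-0.2,0,0,0,0,0,0]

```text
time_s: 18.37
tool_pos: [504.5, -170.7, 212.5]
orientation: [[-0.999, -0.045, -0.002], [-0.045, 0.999, 0.001], [0.002, 0.001, -1.0]]
force: [-5.9, 0.0, -0.5]
grip_width: 17.4
gripper_force: 55.0
```

```bash
python3 cov.py
```

```text
z max [ 50. 241. 354.] side force [-6.9 -0.4 -0.5] 18.4167
```

The depth shows the cover swinging up. Drawing the rod out while it finishes.

>>> move_arm:
  increments: [0.3,0,0,0,0,0,0,0.8,0,0,0,0,0,0,1.5,0,0,0,0,0,0,2.2,0,0,0,0,0,0,3,0,0,0,0,0,0]

```text
time_s: 18.83
tool_pos: [474.8, -172.3, 212.9]
orientation: [[-0.999, -0.045, 0.002], [-0.045, 0.999, -0.001], [-0.001, -0.001, -1.0]]
force: [-0.6, -0.3, -1.3]
grip_width: 17.8
gripper_force: 55.0
```

>>> move_arm:
  increments: [1,0,0,0,0,0,0,2,0,0,0,0,0,0,3,0,0,0,0,0,0,4,0,0,0,0,0,0,5,0,0,0,0,0,0]

```text
time_s: 19.25
tool_pos: [424.3, -174.5, 212.9]
orientation: [[-0.999, -0.045, 0.001], [-0.045, 0.999, -0.0], [-0.001, -0.0, -1.0]]
force: [0.8, -0.4, -2.1]
grip_width: 17.5
gripper_force: 55.0
```

>>> move_arm:
  increments: [1,0,0,0,0,0,0,2,0,0,0,0,0,0,2.8,0,0,0,0,0,0,3.3,0,0,0,0,0,0,3.5,0,0,0,0,0,0]

```text
time_s: 19.67
tool_pos: [389.5, -176.1, 212.8]
orientation: [[-0.999, -0.045, -0.0], [-0.045, 0.999, 0.0], [0.0, 0.0, -1.0]]
force: [0.2, 0.0, -2.0]
grip_width: 17.5
gripper_force: 55.0
```

```bash
python3 - <<'E'
from h import *
inc((390,-176,170.5),182.6)
c=viewer.camera("side");cv2.imwrite("pics/s4.png",cv2.resize(c["frame"][140:340,220:440],None,fx=3,fy=3,interpolation=2))
E
```

```text
t 19.6667 pos [ 389.5 -176.1  212.8] yaw -177.43 F [ 0.2  0.  -2. ] w 17.5 g 55.0
 inc [-0.05  0.01  4.23] [ 0.   -0.   -0.03]
```

View pics/s4.png

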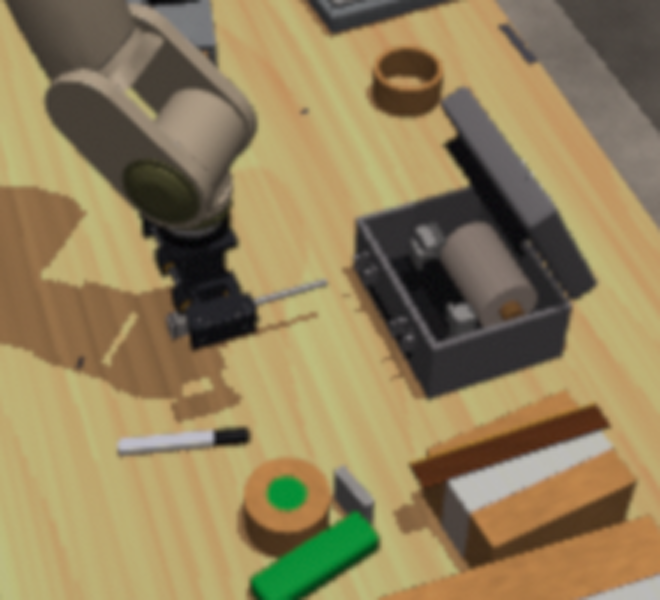

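The cover stands open at (520,190), and the rod is out with its nose at (325,283), clear of the marker at (185,440). Laying it down.

>>> move_arm:
  increments: [0,0,0.8,0,0,0,0,0,0,1.8,0,0,0,0,0,0,2.8,0,0,0,0,0,0,3.5,0,0,0,0,0,0,3.8,0,0,0,0]

```text
time_s: 20.13
tool_pos: [390.3, -176.0, 173.6]
orientation: [[-0.999, -0.046, -0.001], [-0.046, 0.999, 0.001], [0.001, 0.001, -1.0]]
force: [0.4, -0.4, -1.8]
grip_width: 17.7
gripper_force: 55.0
```

>>> move_arm:
  increments: [0,0,0.1,0,0,0,0,0,0,0.2,0,0,0,0,0,0,0.3,0,0,0,0,0,0,0.35,0,0,0,0,0,0,0.4,0,0,0,0]

```text
time_s: 20.55
tool_pos: [390.2, -176.1, 170.9]
orientation: [[-0.999, -0.045, 0.0], [-0.045, 0.999, -0.0], [-0.0, -0.0, -1.0]]
force: [-1.0, -0.4, -2.0]
grip_width: 17.4
gripper_force: 55.0
```

>>> move_arm:
  increments: [0,0,0.05,0,0,0,0,0,0,0.1,0,0,0,0,0,0,0.1,0,0,0,0,0,0,0.1,0,0,0,0,0,0,0.1,0,0,0,0]

```text
time_s: 20.97
tool_pos: [390.2, -176.0, 170.2]
orientation: [[-0.999, -0.045, 0.001], [-0.045, 0.999, -0.0], [-0.001, -0.0, -1.0]]
force: [-1.6, 1.2, 5.6]
grip_width: 17.6
gripper_force: 55.0
```

On the table. Releasing and rising.

>>> move_arm:
  increments: [0,0,0,0,0,0,0.3,0,0,0,0,0,0,0.5,0,0,0,0,0,0,0.6,0,0,0,0,0,0,0.6,0,0,0,0,0,0,0.6]

```text
time_s: 21.38
tool_pos: [390.2, -176.0, 169.7]
orientation: [[-0.999, -0.045, -0.0], [-0.045, 0.999, 0.0], [0.0, 0.0, -1.0]]
force: [-0.1, -0.8, -0.1]
grip_width: 48.7
gripper_force: 0.0
```

>>> move_arm:
  increments: [0,0,-0.5,0,0,0,0.6,0,0,-2,0,0,0,0.6,0,0,-4,0,0,0,0.6,0,0,-6,0,0,0,0.6,0,0,-8,0,0,0,0.6]

```text
time_s: 21.8
tool_pos: [390.0, -175.9, 250.9]
orientation: [[-0.999, -0.045, -0.0], [-0.045, 0.999, 0.0], [0.0, 0.0, -1.0]]
force: [-0.3, -0.0, 0.4]
grip_width: 53.1
gripper_force: 0.0
```

>>> move_arm:
  increments: [0,0,-2,0,0,0,0.6,0,0,-4,0,0,0,0.6,0,0,-6,0,0,0,0.6,0,0,-7.5,0,0,0,0.6,0,0,-8,0,0,0,0.6]

```text
time_s: 22.22
tool_pos: [390.2, -175.9, 332.0]
orientation: [[-0.999, -0.045, 0.003], [-0.045, 0.999, -0.002], [-0.003, -0.003, -1.0]]
force: [-0.7, 0.2, -0.1]
grip_width: 52.7
gripper_force: 0.0
```

```bash
python3 - <<'E'
from h import *
inc((390,-176,170.5),182.6)
c=viewer.camera("side");cv2.imwrite("pics/s5.png",cv2.resize(c["frame"][100:380,200:560],None,fx=2,fy=2,interpolation=2))
E
```

```text
t 22.2167 pos [ 390.2 -175.9  332. ] yaw -177.39 F [-0.7  0.2 -0.1] w 52.7 g 0.0
 inc [ 0.06  0.04 16.15] [-0.14  0.16  0.01]
```

View pics/s5.png

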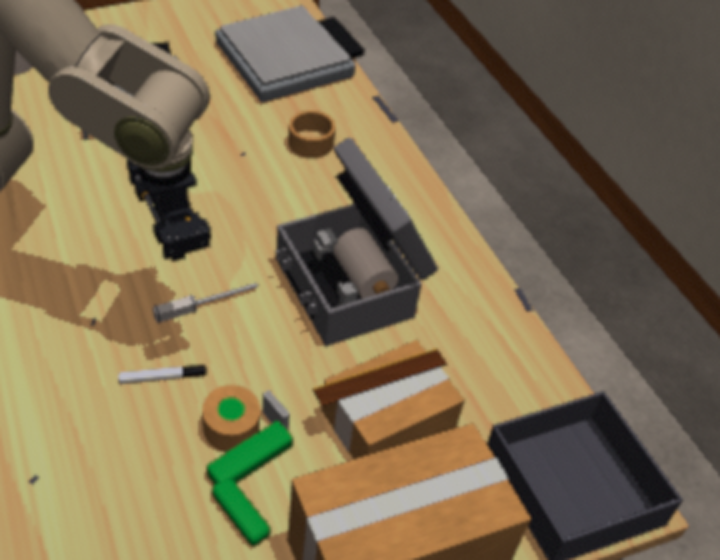

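The rod lies flat at (155–257,285–318), the cover is up, the gripper is clear, and nothing in view looks moved.

```bash
python3 -c "
from workcell import manip
print(manip.finish_job())"
```

```text
the job is handed in; nothing more can be done
None
```

The latch was behind the left hole: it tripped, the cover sprang up, and the rod was drawn out and laid flat on the table, all in about 22 s; one early descent tapped the table with the fingertips at about 58 N, and nothing I could see in the last picture had moved.

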